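# Check the tea scale with the hanging weight

### The job

Check the bench scale: lift the thicker of the two steel check weights up and off its hook and stand it upright and gently on the scale's round pan, near its middle. Then turn the scale's lock knob clockwise (seen from above) past its click, until it rests at its far stop. Leave the thinner weight hanging on its hook and do not disturb the tin and the small tea cake on the rack's base.

Things in the scene. Friction and masses are not known exactly. Their poses are not given: they have to be found in the camera images.
- rack: Steel hook rack, fixed; base plate 160 mm along its x (from -110 to +50) by 240 along y, 12 thick. Origin at table level, z up; the hooks point to its -x. Two posts (12 mm thick, at x = +35, y = +60 and -60) and a crossbar, tops 186 mm above the table. From each post a hook of 8 mm round bar runs out to -x and ends at x = -80 in an upturned tip.
- hook_a (a point): Resting place of an eye on the left hook (+y of the rack): top of the bar in its shallow dip, 50 mm to -x of the rack's origin, 180 mm above the table. The upturned tip, 30 mm farther to -x, rises 12 mm above this point. Axes as the rack.
- hook_b (a point): The same on the right hook (-y in the rack's frame), 120 mm from hook_a.
- weight_thick: Thicker steel check weight, 0.6 kg, on either hook. Origin at the centre of its underside, z up. Body 50 mm across, 52 high; on it a wire eye in its y-z plane (hook passes along its x), clear opening 20 mm wide, 45 high (z = 52 to 97). Above it a stem, a square grip head, 24 by 24 mm, z = 110 to 140. To free: raise 24 mm (13 to 36), then draw out to the rack's -x over 45 mm.
- weight_thick_head (a point): Centre of the thick weight's grip head, 125 mm above its underside, on its axis.
- weight_thin: The thinner steel check weight on the other hook, same shape and heights but its body is only 26 mm across. Origin at the centre of its underside. Stays hanging.
- scale: Bench scale, fixed, white housing 290 mm along its x by 220 along y, deck 52 mm above the table. Origin at table level under its middle; its front (with display and lock knob) faces -x, z up.
- pan (a point): Centre of the top face of the scale's round steel pan: 150 mm across, flat, 72 mm above the table, 50 mm behind (+x of) the scale's middle.
- lock_grip (a point): Grip point of the lock knob, on its upright axis, 89 mm above the table; turns with the knob. A straight bar on a disc, at the right front of the deck (110 mm to -x, 55 mm to -y of the scale's middle). The bar lies along this point's x: 46 mm long, 14 thick, top 96 mm above the table; the disc below it (48 mm across) ends 66 mm above the table.
- lock (a joint): Angle of the lock knob (rad): 0 = locked (start), grows as the knob turns clockwise seen from above, 1.2 = far stop, released. A spring holds it at either stop with about 0.1 N m; past the click at 0.6 it snaps on to 1.2 by itself.
- tin: Small closed tin, 36 mm across, 50 high, standing on the rack's base plate between the posts and the weights. Origin at the centre of its underside. Leave alone.
- small_cake: Small dark pressed tea cake, a disc 60 mm across, 25 thick, lying on the rack's base plate below the hooks. Origin at the centre of its underside. Leave alone.

How it is judged (in metres and radians):
On the way, in this order (a step that is already met when the one before it is completed fails the run):
1. the thick weight stands upright on the pan (horizontal distance between weight_thick and pan below 0.05 m and z of weight_thick in the frame of pan between -0.006 and 0.006 m and angle between weight_thick's own z axis and vertical below 0.1 rad), for 0.2 s.
2. the lock knob has been turned past its click to the far stop (value of joint lock above 1.05 rad), for 0.2 s.
At the end, for the whole second after the job is handed in: The thick weight stands at rest, upright (0.1 rad), on the pan, axis within 50 mm of the pan's centre, underside within 6 mm of its face; the lock knob is beyond 1.05 rad; the thin weight still hangs; it, the tin and the small tea cake are within 30 mm of their starts (all of step 1 and linear speed of weight_thick below 0.02 m/s and value of joint lock above 1.05 rad and distance of each of weight_thin, tin, small_cake from where it was at the start of the episode below 0.03 m); the robot touches nothing.
It fails at once if the thick weight is dropped: it falls free of the fingers by more than about 13 mm (contact force between the fingers and weight_thick below 0.1 N and linear speed of weight_thick above 0.5 m/s).
It fails at once if the thick weight is banged on the scale (more than 100 N) (contact force between weight_thick and scale above 100 N).
It fails at once if the thin weight is knocked or taken off its hook (moved more than 50 mm) (distance of weight_thin from where it was at the start of the episode above 0.05 m).
It fails at once if the tin or the small tea cake is pushed away (more than 30 mm) (distance of any of tin, small_cake from where it was at the start of the episode above 0.03 m).
It also fails if it takes over 64 s, if anything falls off the work surface, if the arm or the gripper's body presses on something with over 40 N, if the wrist force passes 120 N, or if a joint passes its speed limit or range.

### The arm

A 6-joint arm with a two-finger parallel gripper is mounted at the origin on the work surface. World frame = base frame: x ahead of the robot, y to its left, z up, the work surface at z = 0. Lengths are in m, angles in degrees, forces in N, time in s.
With the tool pointing down it reaches from about 0.375 to 0.925 m from the base axis. Payload 5.7 kg.
Tool frame: the origin (TCP) lies midway between the tips of the shut fingers; the grasp point (between the pads) lies 19 mm behind it; z points along the fingers, y is the direction in which the jaws open and shut (so a half turn about z gives the same grasp; the last joint's range is limited). The gripper opens to 85 mm and grips with 20 to 120 N. Pads are 22 mm wide; open, the fingers measure 114 mm over their backs; the gripper's body (76 mm by 85 mm) begins 54 mm behind the grasp point. The pads swing forward as they close: fully open they stand 13 mm farther back than shut.
Start: joints at [-81.137, 20.558, 86.54, -0, 72.909, -6.595], TCP at [0.16, -0.578, 0.231] pointing down, gripper open.
Joint ranges: [-170.27, 170.27], [-57.76, 135], [12.27, 136.19], [-55.21, 235.2], [11.17, 155.16], [-170.74, 170.74]. Speed limits (degrees/s): [136.94, 136.94, 180, 180, 180, 180].

### API

Orientations are given as [roll, pitch, yaw] about the fixed x, y, z axes, in that order (R = Rz(yaw) Ry(pitch) Rx(roll)).
In Python, from station import * gives the robot as it stands. The module is installed in compiled form; this text tells all that it offers.
- The arm moves only by the tool carry_out, never from a script. Its argument "steps" is text: rows parted by semicolons, each of 6 numbers parted by spaces: the shift along the tool's x, y, z in m, then the turn, a rotation vector about the tool's x, y, z in degrees. In form: x y z ax ay az; .... A call has 1 to 12 rows; each row shifts and turns the pose as measured when the row begins, along the tool's axes as they then stand; what a row does not reach is not made up. A row lasts 1/8 s, in which the tool goes at most 62.5 mm and 10.7 degrees, less where a joint would pass 70% of its speed; a pose out of reach is approached as far as the arm can. A call is refused whole if a number of a shift passes 0.0625 or a number of a turn 10.7, either way. A call with a gripper value outside its range is refused whole. "claw" is the finger opening in m, from 0 to 0.0854, set as the call begins (left out, the last holds). The fingers move at their own pace and stop on an object; "newtons" is the grip in N (left out, the last holds). Time passes only in rows, so rows that do not move let the fingers close. It gives the time, the measured TCP pose, the force and the opening at its end, in the units of the state.
- state(): the state, without advancing time (a new reading comes with each control period).
- snapshot(name): name is "scene" or "top" or "wrist"; returns a dict with "image" (480x640x3 uint8, red, green, blue), "fx", "fy", "cx", "cy" (pixels), "dist" ([k1, k2, p1, p2, k3] as OpenCV has them; the pictures are not rectified), "R" (3x3) and "t" (3): a world point X has camera coordinates R X + t. Camera axes: x right, y down, z forward; pixel columns grow to the right and rows downward; lengths in m; the calibration is good to about 2 mm. A picture is of the moment at which its call begins. There is no depth.
- finish_job(): hands the job in, once; it reports no verdict.
The state is a dict: "time_s": time; "joint_pos": joint angles; "joint_vel": joint speeds; "joint_torque": joint torques, N m; "position": TCP position; "orientation": TCP orientation; "force": force on the tool from outside, world axes, zero at the start; "moment": the same for the moment, N m; "width": finger opening in m.
Only numpy, scipy, OpenCV 4.12 (cv2) and the standard library are available. Lean on these libraries where they do the work, as an engineer would, in place of code of your own. Each camera call takes 0.05 s, during which the arm holds its last target.

## Working session

There is one attempt and no reset: what is moved stays moved. The work goes in short steps, Python scripts to look and compute and a tool call to move; the robot and the scene stay as the last step left them, time stands still between calls to the robot, and variables do not carry over. Pictures are saved under pics/ and viewed, and the job is handed in when it is done.

Besides the shell and the picture viewer there is one more tool, called after "Request:" as name(argument=value, ...) on one line, values as JSON. carry_out: Moves the arm, as the interface text tells. Its arguments: {"type":"object","properties":{"steps":{"type":"string"},"claw":{"type":"number"},"newtons":{"type":"number"}},"required":["steps"]}

```bash
mkdir -p pics
python3 - <<'E'
from station import *
import cv2,pickle
s=state();print(s['time_s'],s['position'],s['orientation'],s['width'])
for n in ["scene","top","wrist"]:
    d=snapshot(n);cv2.imwrite(f"pics/{n}0.png",d["image"][:,:,::-1]);pickle.dump(d,open(f"pics/{n}0.pkl","wb"))
    print(n,-d["R"].T@d["t"],d["fx"],d["dist"])
E
```

```text
0.0 [ 0.15979723 -0.57764235  0.23045052] [-1.79896962e+02 -1.16666577e-02  1.54563255e+01] 0.0855330564349853
scene [ 1.04293964 -0.15435258  0.79354344] 502.80368751908435 [-0.11514799  0.          0.          0.          0.        ]
top [ 0.44776939 -0.00264665  0.88717779] 481.3247499425835 [-0.12249139  0.          0.          0.          0.        ]
wrist [ 0.22335043 -0.5609984   0.37301215] 333.2796953827294 [-0.00443253  0.          0.          0.          0.        ]
```

View pics/scene0.png

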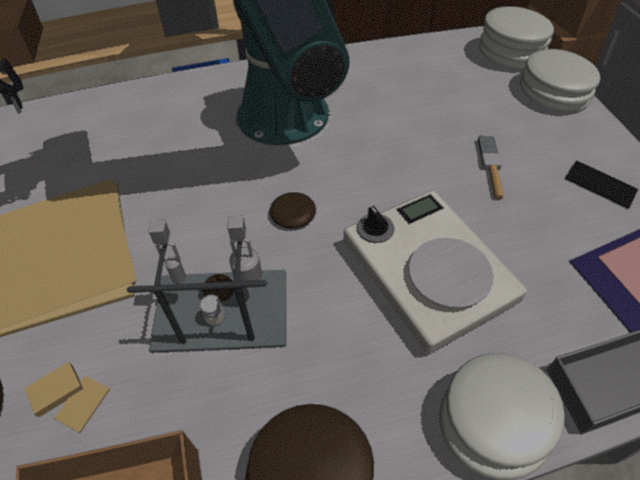

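View pics/top0.png

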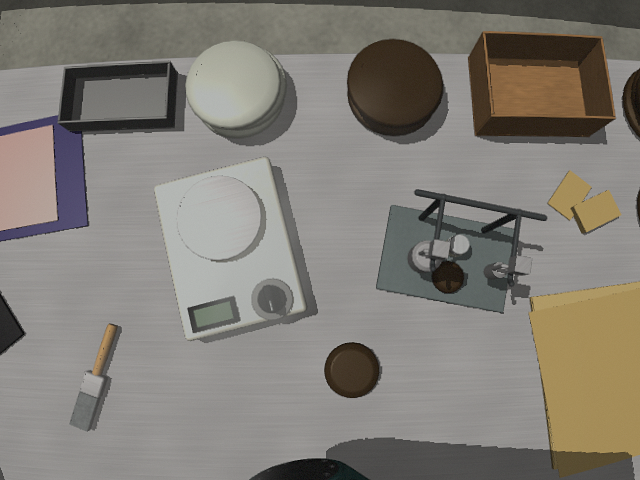

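View pics/wrist0.png

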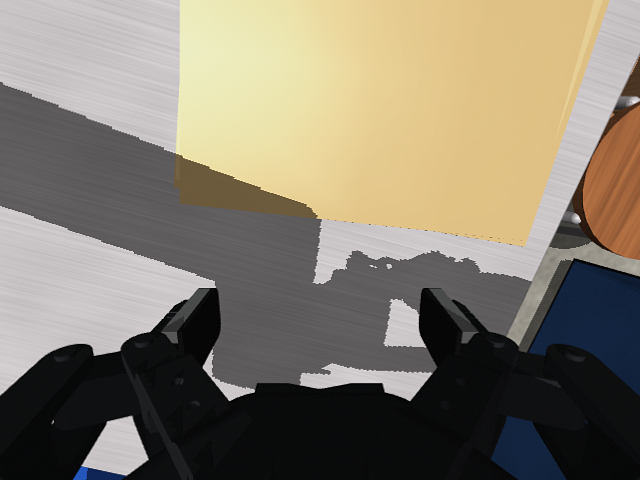

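The thick weight hangs on the left hook: in top its head is near (440,249), and the thin weight's is near (523,265). I'll enlarge the crops to read pixels.

Run:
```python
import cv2
t=cv2.imread("pics/top0.png");s=cv2.imread("pics/scene0.png")
cv2.imwrite("pics/c1.png",cv2.resize(t[180:320,370:560],None,fx=4.2,fy=4.2,interpolation=cv2.INTER_CUBIC))
cv2.imwrite("pics/c2.png",cv2.resize(t[150:350,140:320],None,fx=3,fy=3,interpolation=cv2.INTER_CUBIC))
cv2.imwrite("pics/c3.png",cv2.resize(s[205:355,130:300],None,fx=4,fy=4,interpolation=cv2.INTER_CUBIC))
cv2.imwrite("pics/c4.png",cv2.resize(s[180:350,340:530],None,fx=3.5,fy=3.5,interpolation=cv2.INTER_CUBIC))
```

```text
(no output)
```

View pics/c1.png

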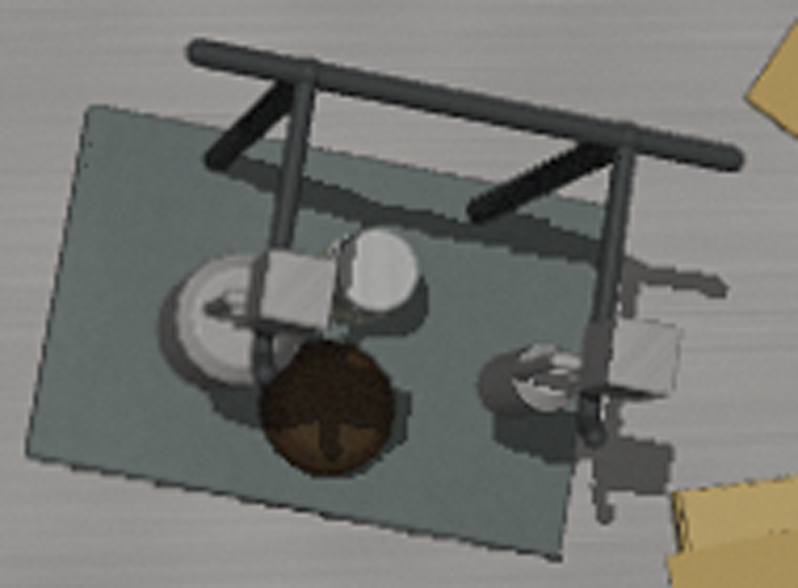

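View pics/c2.png

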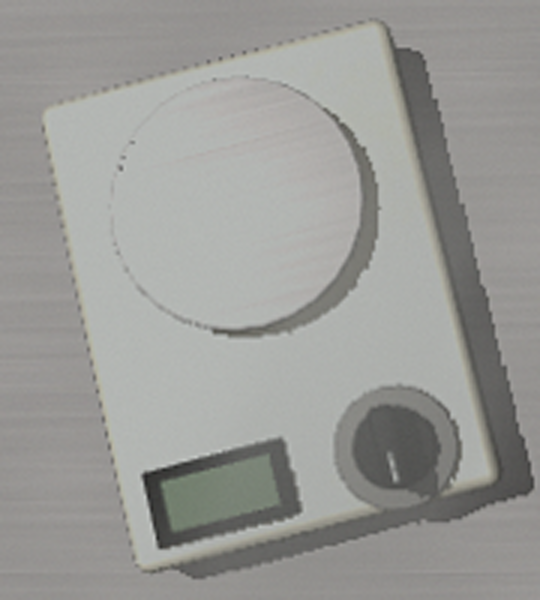

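View pics/c3.png

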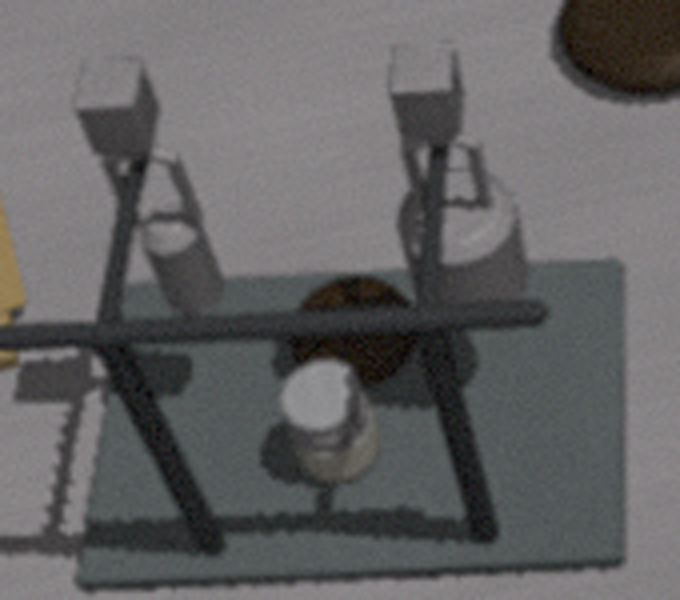

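View pics/c4.png

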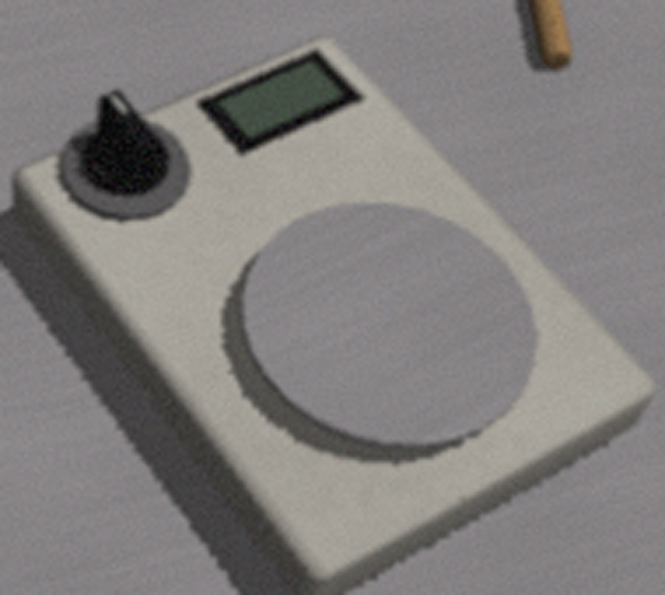

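```bash
cat > h.py <<'E'
import numpy as np,cv2,pickle
def ray(d,p):
    K=np.array([[d["fx"],0,d["cx"]],[0,d["fy"],d["cy"]],[0,0,1]])
    u=cv2.undistortPoints(np.array([[p]],float),K,np.array(d["dist"],float)).ravel()
    C=-d["R"].T@d["t"]; return C,d["R"].T@np.array([u[0],u[1],1])
def onz(d,p,z):
    C,r=ray(d,p); return C+r*(z-C[2])/r[2]
def proj(d,X):
    K=np.array([[d["fx"],0,d["cx"]],[0,d["fy"],d["cy"]],[0,0,1]])
    return cv2.projectPoints(np.array(X,float).reshape(-1,1,3),cv2.Rodrigues(d["R"])[0],d["t"].astype(float),K,np.array(d["dist"],float))[0].reshape(-1,2)
L=lambda n:pickle.load(open(f"pics/{n}.pkl","rb"))
E
python3 - <<'E'
from h import *
t=L("top0");s=L("scene0")
A=lambda p:np.array([370,180])+(np.array(p)+.5)/4.2-.5
B=lambda p:np.array([140,150])+(np.array(p)+.5)/3-.5
C=lambda p:np.array([130,205])+(np.array(p)+.5)/4-.5
D=lambda p:np.array([340,180])+(np.array(p)+.5)/3.5-.5
np.set_printoptions(precision=4,suppress=True)
def show(n,d,P,z):
    Q=np.array([onz(d,p,z) for p in P]);print(n);print(Q[:,:2],"mean",Q[:,:2].mean(0)); return Q
q=show("plate top",t,[A(p) for p in [(90,105),(25,457),(560,558)]],.012)
print(np.linalg.norm(q[1]-q[0]),np.linalg.norm(q[2]-q[1]),np.degrees(np.arctan2(*(q[0]-q[1])[1::-1])),np.degrees(np.arctan2(*(q[1]-q[2])[1::-1]))-90)
q=show("plate scene",s,[C(p) for p in [(78,582),(622,562),(622,262)]],.012)
print(np.linalg.norm(q[1]-q[0]),np.linalg.norm(q[2]-q[1]),np.degrees(np.arctan2(*(q[1]-q[2])[1::-1])))
show("head top",t,[A(p) for p in [(268,252),(337,265),(328,330),(257,317)]],.223)
show("head scene",s,[C(p) for p in [(392,47),(455,42),(460,90),(392,97)]],.223)
show("thin head top",t,[A(p) for p in [(612,320),(682,325),(676,398),(606,385)]],.223)
show("thin scene",s,[C(p) for p in [(88,60),(138,55),(150,100),(77,107)]],.223)
q=show("deck top",t,[B(p) for p in [(380,20),(45,108),(140,570),(495,480)]],.052)
print(np.linalg.norm(q[1]-q[0]),np.linalg.norm(q[2]-q[1]),[np.degrees(np.arctan2(*(a-b)[1::-1])) for a,b in ((q[0],q[3]),(q[1],q[2]))])
q=show("deck scene",s,[D(p) for p in [(18,178),(325,42),(653,390),(320,583)]],.052)
print([np.degrees(np.arctan2(*(a-b)[1::-1])) for a,b in ((q[3],q[0]),(q[2],q[1]))])
show("pan top",t,[B((112,204)),B((362,204)),B((237,77)),B((237,330))],.072)
show("pan scene",s,[D((243,322)),D((538,335)),D((373,203)),D((405,445))],.072)
show("knob",t,[B(p) for p in [(397,447),(390,450),(395,483)]],.066)
E
```

```text
plate top
[[ 0.634  -0.1299]
 [ 0.4793 -0.0965]
 [ 0.4305 -0.3299]] mean [ 0.5146 -0.1854]
0.15821831386428278 0.23850648749307224 -12.208955047887748 -11.803999894659853
plate scene
[[ 0.5877 -0.3608]
 [ 0.6383 -0.1292]
 [ 0.4833 -0.0958]] mean [ 0.5697 -0.1953]
0.2370517834504232 0.15848946566308042 -12.162498087328041
head top
[[ 0.5383 -0.1572]
 [ 0.5336 -0.1803]
 [ 0.5119 -0.1762]
 [ 0.5166 -0.1525]] mean [ 0.5251 -0.1666]
head scene
[[ 0.5128 -0.1755]
 [ 0.5168 -0.1518]
 [ 0.5412 -0.1537]
 [ 0.5377 -0.179 ]] mean [ 0.5271 -0.165 ]
thin head top
[[ 0.5135 -0.274 ]
 [ 0.5113 -0.2985]
 [ 0.4867 -0.2946]
 [ 0.4916 -0.2704]] mean [ 0.5008 -0.2844]
thin scene
[[ 0.487  -0.2906]
 [ 0.4898 -0.2714]
 [ 0.5141 -0.2683]
 [ 0.51   -0.2958]] mean [ 0.5002 -0.2815]
deck top
[[0.7179 0.098 ]
 [0.6673 0.3018]
 [0.3931 0.2359]
 [0.4432 0.0308]] mean [0.5554 0.1666]
0.20990487728912574 0.2820029277908063 [np.float64(13.758005255967648), np.float64(13.499591631768922)]
deck scene
[[0.4512 0.0314]
 [0.3993 0.2347]
 [0.6714 0.303 ]
 [0.7245 0.0983]] mean [0.5616 0.1668]
[np.float64(13.753855860193184), np.float64(14.088013717699619)]
pan top
[[0.6037 0.2516]
 [0.6014 0.1052]
 [0.6783 0.1797]
 [0.5294 0.1765]] mean [0.6032 0.1783]
pan scene
[[0.5876 0.1088]
 [0.6355 0.2497]
 [0.5339 0.203 ]
 [0.6763 0.1584]] mean [0.6084 0.18  ]
knob
[[0.4625 0.0855]
 [0.4608 0.0895]
 [0.4422 0.0867]] mean [0.4552 0.0872]
```

Rack yaw is about −12°, and the thick head sits at about (0.526, −0.166). The head-to-head distance comes out at 120 mm, as given. Scale yaw is about 13.7° and the pan is at about (0.606, 0.179). I'll raise the tool and approach with the jaws along the rack's y.

Request:
carry_out(steps="0 0 -0.025 0 0 9.2; 0 0 -0.025 0 0 9.2; 0 0 -0.025 0 0 9.2; 0.0272 -0.0479 0 0 0 0; 0.0272 -0.0479 0 0 0 0; 0.0272 -0.0479 0 0 0 0; 0.0272 -0.0479 0 0 0 0; 0.0272 -0.0479 0 0 0 0; 0.0272 -0.0479 0 0 0 0; 0.0272 -0.0479 0 0 0 0; 0.0272 -0.0479 0 0 0 0; 0 0 0 0 0 0", claw=0.065, newtons=60)

```text
time_s: 1.65
position: [0.4666, -0.2437, 0.3059]
orientation: [-179.7, 0.1, -13.3]
force: [0.2, -0.7, -0.8]
width: 0.0651
```

```bash
cat > rel.py <<'E'
import sys
from station import *
from h import *
from scipy.spatial.transform import Rotation as Ro
def rel(target,yaw):
    s=state();R=Ro.from_euler('xyz',s['orientation'],degrees=True);T=Ro.from_euler('xyz',[180,0,yaw],degrees=True)
    np.set_printoptions(precision=4,suppress=True)
    print("t",s['time_s'],"pos",s['position'],"rpy",s['orientation'],"w",s['width'],"F",s['force'],"q",s['joint_pos'])
    print("shift tool",R.inv().apply(np.array(target)-s['position']),"turn",np.degrees((R.inv()*T).as_rotvec()))
def snap(n,name):
    d=snapshot(n);cv2.imwrite(f"pics/{name}.png",d["image"][:,:,::-1]);pickle.dump(d,open(f"pics/{name}.pkl","wb"));return d
if __name__=="__main__":
    a=list(map(float,sys.argv[1:5]));rel(a[:3],a[3])
    for n in sys.argv[5:]: 
        c,m=n.split(":");snap(c,m)
E
python3 rel.py .526 -.166 .30 -12
```

```text
t 1.65 pos [ 0.4666 -0.2437  0.3059] rpy [-179.6661    0.0933  -13.256 ] w 0.06506100851267548 F [ 0.2254 -0.7421 -0.8159] q [-35.2871  10.9829  89.2979   0.2788  79.931   67.9199]
shift tool [ 0.04   -0.0892  0.0064] turn [-0.3349  0.0896 -1.2563]
```

Request:
carry_out(steps="0.013 -0.030 0 0 0 -0.5; 0.013 -0.030 0 0 0 -0.5; 0.013 -0.028 0 0 0 -0.2; 0 0 0 0 0 0")

```text
time_s: 2.15
position: [0.5234, -0.1668, 0.3052]
orientation: [-179.8, 0.3, -12.1]
force: [0.0, -0.0, 0.6]
width: 0.065
```

```bash
python3 rel.py .526 -.166 .195 -12 wrist:w1 scene:s1
```

```text
t 2.15 pos [ 0.5234 -0.1668  0.3052] rpy [-179.7775    0.2627  -12.0834] w 0.06499191859949137 F [ 0.0202 -0.0485  0.5706] q [-24.9936  13.0953  86.6323   0.1603  80.5783  77.0636]
shift tool [ 0.0029 -0.0009  0.1102] turn [-0.2227  0.2626 -0.0839]
```

View pics/w1.png

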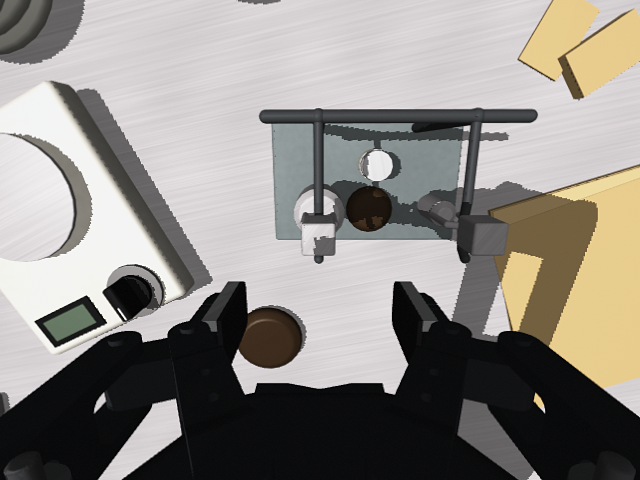

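View pics/s1.png

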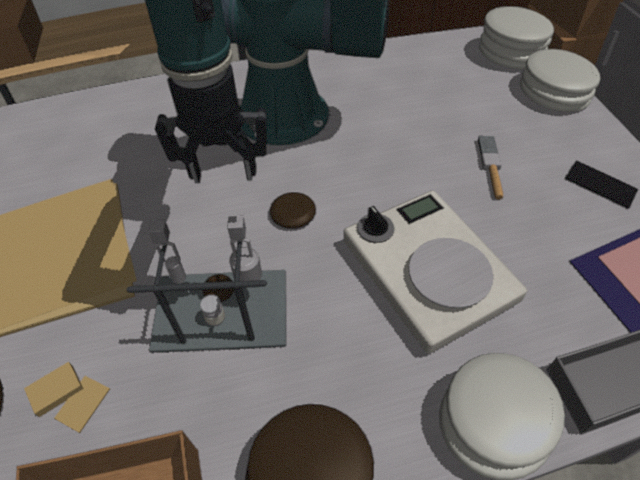

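The scene picture shows the fingers nearer the base than expected, so I'll check the TCP reprojection.

Run:
```python
from rel import *
s=state();print(s['time_s'],s['position'],s['joint_vel'])
d=L("s1");print("tcp in scene",proj(d,[s['position']]),"head",proj(d,[[.526,-.166,.223]]))
w=L("w1");print("w cam",-w["R"].T@w["t"],w["R"][2]);print(proj(w,[s['position'],[.526,-.166,.223],[.501,-.283,.223],[.465,.0875,.096]]))
```

```text
2.25 [ 0.52245829 -0.16816752  0.30516648] [-0.71228302 -0.27529563  0.06778692  0.12251962 -0.01887055  0.14078187]
tcp in scene [[224.20180588 181.15543104]] head [[235.04486864 221.41854568]]
w cam [ 0.58835347 -0.18206473  0.44734106] [-0.25959748  0.05919048 -0.96390126]
[[320.78063252 295.6909428 ]
 [316.62900827 240.75712281]
 [487.60502232 240.95039897]
 [115.74323999 303.55037344]]
```

Tips and TCP agree; it was only perspective. Next I'll refine the heads in the wrist view.

Run:
```python
import cv2
t=cv2.imread("pics/w1.png")
cv2.imwrite("pics/w1c.png",cv2.resize(t[190:280,270:520],None,fx=3.2,fy=3.2,interpolation=cv2.INTER_CUBIC))
cv2.imwrite("pics/w1k.png",cv2.resize(t[230:350,50:200],None,fx=4,fy=4,interpolation=cv2.INTER_CUBIC))
```

```text
(no output)
```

View pics/w1c.png

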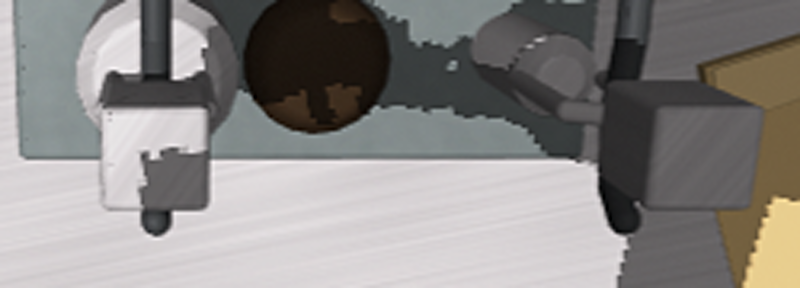

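View pics/w1k.png

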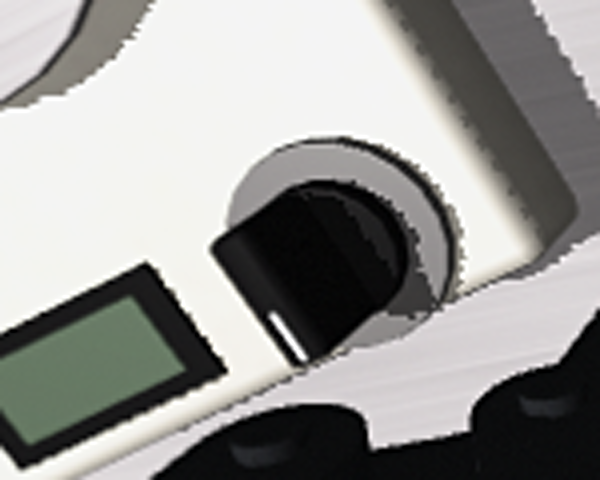

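Run:
```python
from h import *
w=L("w1")
print("head",onz(w,(318.4,239.4),.223))
k=lambda p:np.array([50,230])+(np.array(p)+.5)/4-.5
a,b=onz(w,k((215,245)),.096),onz(w,k((303,362)),.096);print(a,b,np.linalg.norm(a-b),np.degrees(np.arctan2(a[1]-b[1],a[0]-b[0])))
print("ring z.066",onz(w,k((340,240)),.06))
t=L("top0");f=lambda p:np.array([140,150])+(np.array(p)+.5)/3-.5
a,b=onz(t,f((390,450)),.096),onz(t,f((395,483)),.096);print("mark top",a,b)
```

```text
head [ 0.52670785 -0.16741999  0.223     ]
[0.48304954 0.0955904  0.096     ] [0.44238929 0.08425254 0.096     ] 0.042211408603938405 15.580792616564853
ring z.066 [0.46567182 0.08446176 0.06      ]
mark top [0.46032616 0.08613803 0.096     ] [0.44243535 0.08342781 0.096     ]
```

```bash
python3 rel.py .526 -.166 .195 -12
```

```text
t 2.25 pos [ 0.5225 -0.1682  0.3052] rpy [-179.8242    0.2875  -12.1837] w 0.06521471120849374 F [ 0.5392  0.071  -0.4897] q [-25.127   13.0637  86.6743   0.1084  80.5815  77.0391]
shift tool [ 0.0036 -0.0025  0.1102] turn [-0.1763  0.2872 -0.1841]
```

Request:
carry_out(steps="0.0035 -0.0015 0.015 0 0 0; 0 0 0.02 0 0 0; 0 0 0.02 0 0 0; 0 0 0.02 0 0 0; 0 0 0.02 0 0 0; 0 0 0.015 0 0 0; 0 0 0 0 0 0")

```text
time_s: 3.12
position: [0.5206, -0.1728, 0.1864]
orientation: [-179.9, 0.6, -12.7]
force: [-0.5, -0.9, 0.0]
width: 0.0648
```

```bash
python3 rel.py .526 -.1665 .190 -12 wrist:w2 scene:s2
```

```text
t 3.125 pos [ 0.5206 -0.1728  0.1864] rpy [-179.8909    0.5728  -12.6867] w 0.06475656027854682 F [-0.4932 -0.9329  0.0144] q [-25.5629  19.2876  95.5871  -0.0234  65.7079  77.134 ]
shift tool [ 0.0038 -0.0073 -0.0036] turn [-0.1125  0.5721 -0.6872]
```

View pics/w2.png

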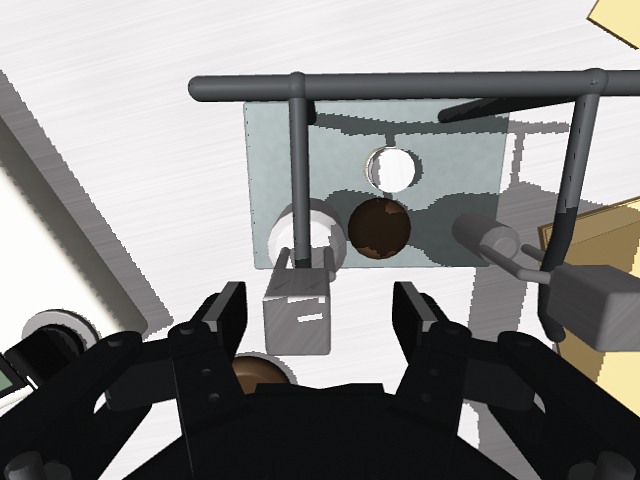

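View pics/s2.png

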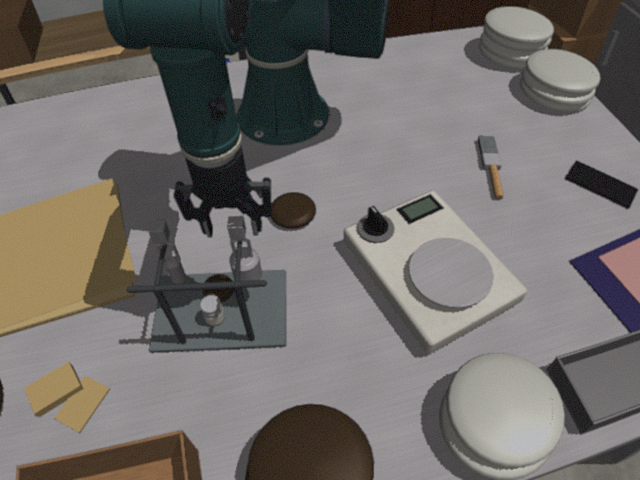

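The head (x≈297) sits left of the finger midline (x≈319), which agrees with a 7 mm offset. Correcting that.

Request:
carry_out(steps="0.004 -0.0075 -0.004 0 0 -0.7; 0 0 0 0 0 0")

```text
time_s: 3.48
position: [0.5291, -0.1668, 0.1939]
orientation: [-180.0, 0.2, -11.9]
force: [-0.4, 0.4, -0.3]
width: 0.0654
```

```bash
python3 rel.py .526 -.1665 .190 -12 wrist:w3
```

```text
t 3.475 pos [ 0.5291 -0.1668  0.1939] rpy [-179.9517    0.2148  -11.9306] w 0.06537618386823911 F [-0.4442  0.4273 -0.2794] q [-24.6349  19.1214  94.6191  -0.0001  66.4796  77.2958]
shift tool [-0.0031  0.0003  0.0039] turn [-0.0482  0.2148  0.0693]
```

View pics/w3.png

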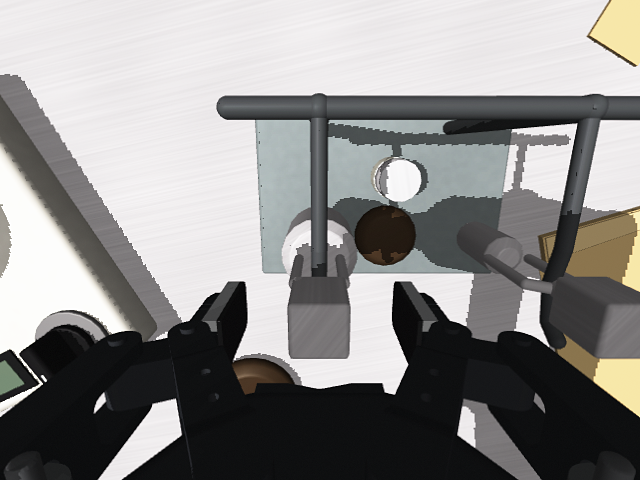

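Well centred now (head centre x≈319). Closing.

Request:
carry_out(steps="-0.0025 0 0.003 0 0 0; 0 0 0 0 0 0; 0 0 0 0 0 0", claw=0.04)

```text
time_s: 3.9
position: [0.5262, -0.1663, 0.191]
orientation: [-180.0, 0.2, -11.9]
force: [-0.3, -0.2, 0.0]
width: 0.04
```

Request:
carry_out(steps="0 0 0 0 0 0; 0 0 0 0 0 0; 0 0 0 0 0 0; 0 0 0 0 0 0; 0 0 0 0 0 0; 0 0 0 0 0 0", claw=0.01, newtons=60)

```text
time_s: 4.65
position: [0.5263, -0.1661, 0.1912]
orientation: [-179.9, 0.2, -11.9]
force: [0.6, 0.8, 1.5]
width: 0.0231
```

```bash
python3 rel.py .526 -.1665 .190 -12 wrist:w4
```

```text
t 4.65 pos [ 0.5263 -0.1661  0.1912] rpy [-179.9477    0.1993  -11.922 ] w 0.023085926832671494 F [0.5656 0.8478 1.4903] q [-24.691   19.0551  95.1724   0.0076  65.9785  77.228 ]
shift tool [-0.0002  0.0005  0.0012] turn [-0.0522  0.1993  0.0779]
```

View pics/w4.png

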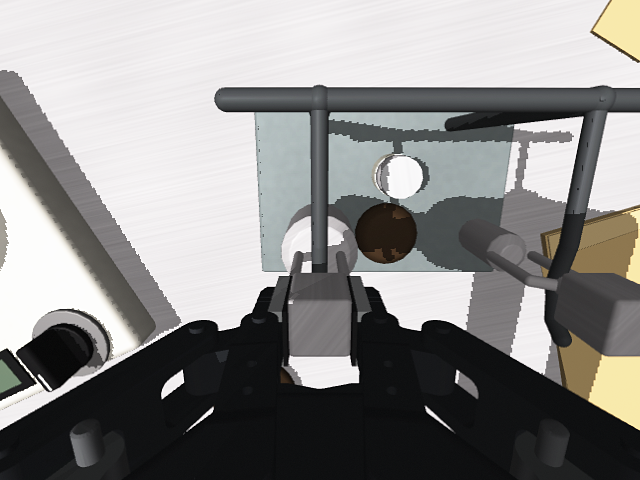

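Gripped at 23 mm. Raising 24 mm.

Request:
carry_out(steps="0 0 -0.005 0 0 0; 0 0 -0.005 0 0 0; 0 0 -0.005 0 0 0; 0 0 -0.005 0 0 0; 0 0 -0.004 0 0 0; 0 0 0 0 0 0; 0 0 0 0 0 0", claw=0.01, newtons=90)

```text
time_s: 5.58
position: [0.5242, -0.1655, 0.2145]
orientation: [-179.9, 0.5, -11.9]
force: [-0.8, 0.3, -5.1]
width: 0.0228
```

```bash
python3 rel.py .526 -.1665 .2155 -12 wrist:w5 scene:s5
```

```text
t 5.575 pos [ 0.5242 -0.1655  0.2145] rpy [-179.9128    0.4998  -11.9201] w 0.022771589074516527 F [-0.7605  0.3404 -5.0741] q [-24.7025  17.642   93.5947  -0.0273  69.27    77.2277]
shift tool [ 0.0019  0.0006 -0.001 ] turn [-0.0869  0.4999  0.0795]
```

View pics/s5.png

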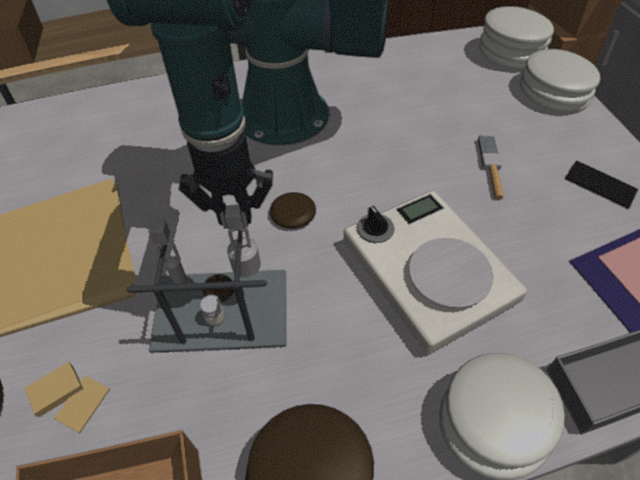

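The weight is free (about 5–6 N load). Drawing out along −x.

Request:
carry_out(steps="-0.008 0 -0.0005 0 0 0; -0.01 0 0 0 0 0; -0.01 0 0 0 0 0; -0.01 0 0 0 0 0; 0 0 0 0 0 0")

```text
time_s: 6.3
position: [0.4829, -0.1565, 0.2149]
orientation: [-179.9, 0.6, -11.9]
force: [0.1, -0.4, -5.7]
width: 0.0229
```

```bash
python3 rel.py .4573 -.1514 .216 -12 wrist:w6 scene:s6
```

```text
t 6.3 pos [ 0.4829 -0.1565  0.2149] rpy [-179.891     0.628   -11.9225] w 0.02290095049208917 F [ 0.1462 -0.3567 -5.6943] q [-25.7226  14.2699  98.4822  -0.0474  67.8838  76.2185]
shift tool [-0.0261  0.0003 -0.0008] turn [-0.1086  0.6281  0.0769]
```

View pics/w6.png

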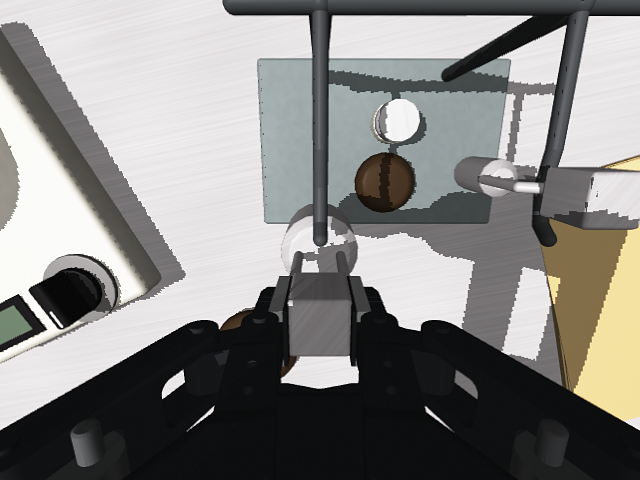

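The hook tip is almost out of the eye with no lateral force. Continuing out, then up.

Request:
carry_out(steps="-0.012 0 0 0 0 0; -0.012 0 0 0 0 0; -0.012 0 0 0 0 0; 0 0 0 0 0 0; 0 0 -0.03 0 0 0; 0 0 -0.03 0 0 0; 0 0 -0.01 0 0 0; 0 0 0 0 0 0")

```text
time_s: 7.4
position: [0.4471, -0.1493, 0.2865]
orientation: [-179.9, 0.5, -11.9]
force: [-0.6, 0.1, -6.6]
width: 0.0232
```

```bash
python3 rel.py .606 .179 .27 -12 scene:s7
```

```text
t 7.4 pos [ 0.4471 -0.1493  0.2865] rpy [-179.8976    0.5305  -11.9351] w 0.023176634758095966 F [-0.579   0.1102 -6.6416] q [-26.8366   7.1615  96.8184  -0.0386  76.5591  75.1081]
shift tool [ 0.0877 -0.354   0.0163] turn [-0.1021  0.5306  0.0645]
```

View pics/s7.png

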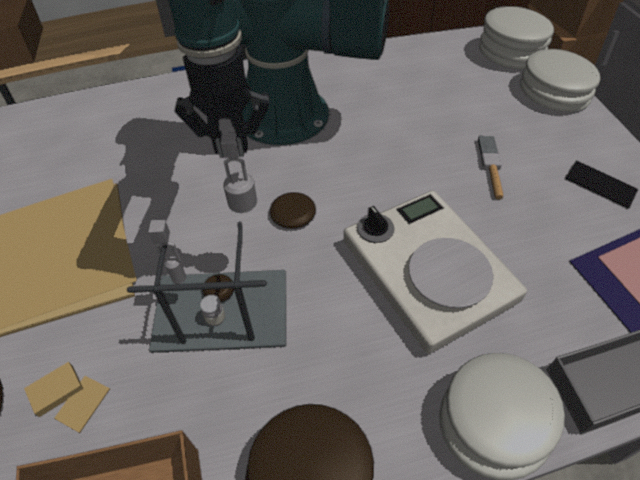

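Request:
carry_out(steps="0.005 -0.02 0 0 0 0; 0.0095 -0.038 0 0 0 0; 0.0095 -0.038 0 0 0 0; 0.0095 -0.038 0 0 0 0; 0.0095 -0.038 0 0 0 0; 0.0095 -0.038 0 0 0 0; 0.0095 -0.038 0 0 0 0; 0.0095 -0.038 0 0 0 0; 0.0095 -0.035 0 0 0 0; 0.005 -0.02 0 0 0 0; 0 0 0 0 0 0; 0 0 0 0 0 0")

```text
time_s: 8.95
position: [0.5987, 0.1752, 0.2649]
orientation: [179.7, 2.1, -12.1]
force: [-0.1, 0.9, -6.5]
width: 0.0229
```

```bash
python3 rel.py .606 .179 .23 -12 scene:s8
```

```text
t 8.95 pos [0.5987 0.1752 0.2649] rpy [179.6745   2.1157 -12.0915] w 0.022875533950023466 F [-0.0806  0.909  -6.4839] q [  9.6772  22.1206  79.2183   0.4885  80.7471 111.6753]
shift tool [ 0.0076 -0.0055  0.0346] turn [ 0.3238  2.116  -0.0855]
```

Correcting position and the 2° tilt, then descending partway.

Request:
carry_out(steps="0.007 -0.005 0.01 0.3 2.1 0; 0 0 0.015 0 0 0; 0 0 0.010 0 0 0; 0 0 0 0 0 0")

```text
time_s: 9.5
position: [0.6046, 0.1749, 0.228]
orientation: [179.9, 0.1, -12.3]
force: [-0.2, 0.7, -4.9]
width: 0.0228
```

```bash
python3 rel.py .606 .179 .19 -12 scene:s9 wrist:w9 top:t9
```

```text
t 9.5 pos [0.6046 0.1749 0.228 ] rpy [179.8769   0.1248 -12.3088] w 0.022758341935050736 F [-0.1665  0.7168 -4.9204] q [  9.8864  23.2125  82.7921  -0.0694  74.1575 112.2142]
shift tool [ 0.0006 -0.0044  0.038 ] turn [ 0.1227  0.1251 -0.3087]
```

View pics/s9.png

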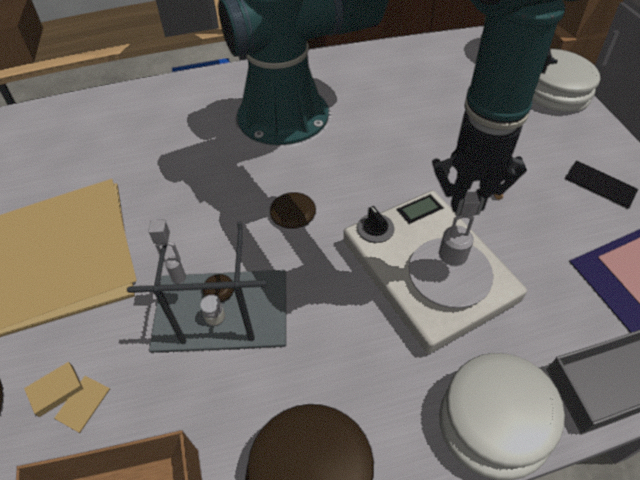

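View pics/w9.png

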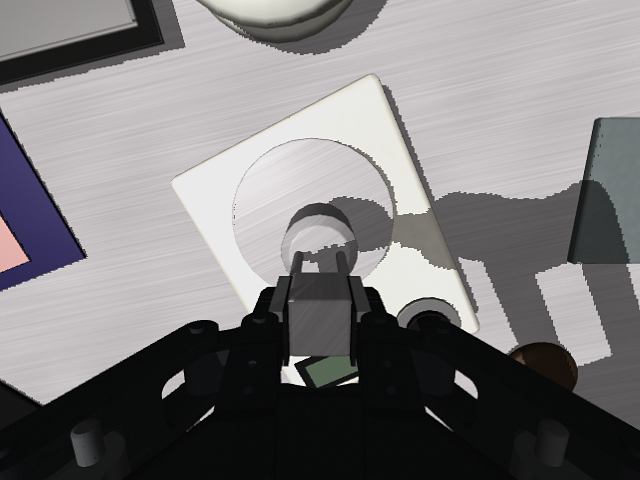

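The weight is above the pan and upright. Lowering.

Request:
carry_out(steps="0.001 -0.004 0.008 0.1 0.1 -0.3; 0 0 0.010 0 0 0; 0 0 0.010 0 0 0; 0 0 0.007 0 0 0; 0 0 0 0 0 0; 0 0 0 0 0 0")

```text
time_s: 10.4
position: [0.6083, 0.1796, 0.1923]
orientation: [-179.9, -0.2, -12.0]
force: [-0.3, 0.5, -6.1]
width: 0.0229
```

```bash
python3 rel.py .606 .179 .18 -12 wrist:w10
```

```text
t 10.4 pos [0.6083 0.1796 0.1923] rpy [-179.9306   -0.1744  -11.9521] w 0.022909222533091002 F [-0.3172  0.4781 -6.1436] q [ 10.216   25.2399  84.844   -0.0016  69.7283 112.1686]
shift tool [-0.0021  0.0011  0.0123] turn [-0.0695 -0.1743  0.048 ]
```

Request:
carry_out(steps="0 0 0.003 0 0 0; 0 0 0.003 0 0 0; 0 0 0.002 0 0 0; 0 0 0.002 0 0 0; 0 0 0 0 0 0; 0 0 0 0 0 0")

```text
time_s: 11.2
position: [0.6088, 0.1797, 0.1824]
orientation: [-179.9, -0.3, -12.0]
force: [0.1, 0.3, -6.1]
width: 0.0228
```

```bash
python3 rel.py .606 .179 .18 -12 scene:s11
```

```text
t 11.2 pos [0.6088 0.1797 0.1824] rpy [-179.8984   -0.2536  -11.9533] w 0.022834540412396815 F [ 0.1329  0.3078 -6.1362] q [ 10.2124  25.7768  85.4627  -0.0017  68.4873 112.1661]
shift tool [-0.0026  0.0013  0.0024] turn [-0.1017 -0.2535  0.0469]
```

Request:
carry_out(steps="0 0 0.0015 0 0 0; 0 0 0.001 0 0 0; 0 0 0 0 0 0")

```text
time_s: 11.62
position: [0.6089, 0.1797, 0.1799]
orientation: [-179.9, -0.3, -12.0]
force: [1.0, -0.2, -6.0]
width: 0.0231
```

Request:
carry_out(steps="0 0 0.001 0 0 0; 0 0 0.001 0 0 0; 0 0 0 0 0 0")

```text
time_s: 12.0
position: [0.6092, 0.1798, 0.1795]
orientation: [-179.9, -0.3, -11.9]
force: [-1.5, 0.2, -4.6]
width: 0.0231
```

Request:
carry_out(steps="0 0 0.001 0 0 0; 0 0 0.001 0 0 0; 0 0 0.001 0 0 0; 0 0 0 0 0 0")

```text
time_s: 12.5
position: [0.6093, 0.1797, 0.1795]
orientation: [-179.9, -0.4, -11.9]
force: [-1.9, -0.2, -4.1]
width: 0.0223
```

```bash
python3 rel.py .606 .179 .18 -12 scene:s12
```

```text
t 12.5 pos [0.6093 0.1797 0.1795] rpy [-179.8539   -0.4056  -11.9432] w 0.022276663957316735 F [-1.8892 -0.2486 -4.0998] q [ 10.2191  25.899   85.7153  -0.019   67.9549 112.1689]
shift tool [-0.0031  0.0014 -0.0005] turn [-0.1463 -0.4055  0.0573]
```

View pics/s12.png

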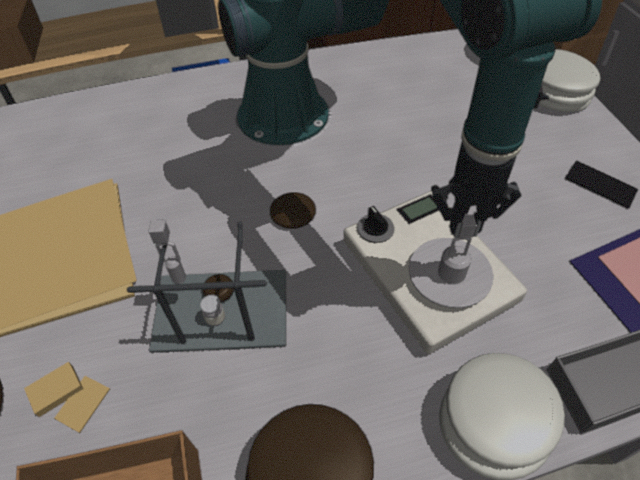

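TCP z has stopped at 0.1795, where contact was expected (0.180), and the load is shedding. Releasing.

Request:
carry_out(steps="0 0 0 0 0 0; 0 0 0 0 0 0; 0 0 0 0 0 0; 0 0 0 0 0 0", claw=0.03, newtons=40)

```text
time_s: 13.05
position: [0.612, 0.1801, 0.1802]
orientation: [-179.7, -0.7, -11.9]
force: [-0.1, 0.5, 0.4]
width: 0.0298
```

Request:
carry_out(steps="0 0 0 0 0 0; 0 0 0 0 0 0; 0 0 0 0 0 0", claw=0.06)

```text
time_s: 13.42
position: [0.6122, 0.1801, 0.1802]
orientation: [-179.7, -0.7, -11.9]
force: [0.4, 0.3, -0.1]
width: 0.0601
```

```bash
python3 rel.py .606 .179 .18 -12 scene:s13 wrist:w13
```

```text
t 13.425 pos [0.6122 0.1801 0.1802] rpy [-179.7302   -0.7246  -11.9487] w 0.06014231347243674 F [ 0.423   0.2529 -0.0619] q [ 10.2124  25.9197  85.576   -0.0254  67.7314 112.1688]
shift tool [-0.0059  0.0024  0.0001] turn [-0.2701 -0.7245  0.053 ]
```

View pics/w13.png

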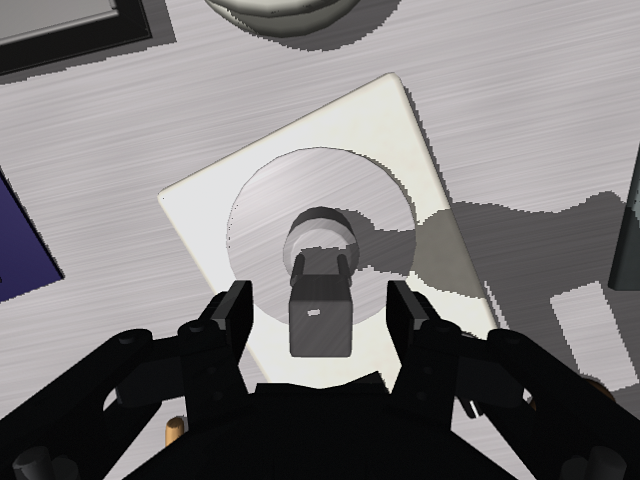

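The weight stands cleanly on the pan. Retreating up.

Request:
carry_out(steps="0 0 -0.01 0 0 0; 0 0 -0.02 0 0 0; 0 0 -0.03 0 0 0; 0 0 -0.03 0 0 0; 0 0 -0.015 0 0.7 -8.5; 0 0 0 0 0 -8.5; 0 0 0 0 0 -8.5; 0 0 0 0 0 0")

```text
time_s: 14.52
position: [0.6117, 0.1801, 0.2947]
orientation: [179.6, -1.7, 14.3]
force: [0.2, -0.2, 0.3]
width: 0.06
```

```bash
python3 rel.py .464 .0875 .18 13.7 scene:s14 top:t14
```

```text
t 14.525 pos [0.6117 0.1801 0.2947] rpy [179.6315  -1.7423  14.2524] w 0.06001958331705125 F [ 0.2478 -0.1769  0.3479] q [10.3521 20.0588 78.1963 -0.253  79.9817 86.1455]
shift tool [-0.1693  0.0527  0.11  ] turn [ 0.3601 -1.744   0.5467]
```

View pics/s14.png

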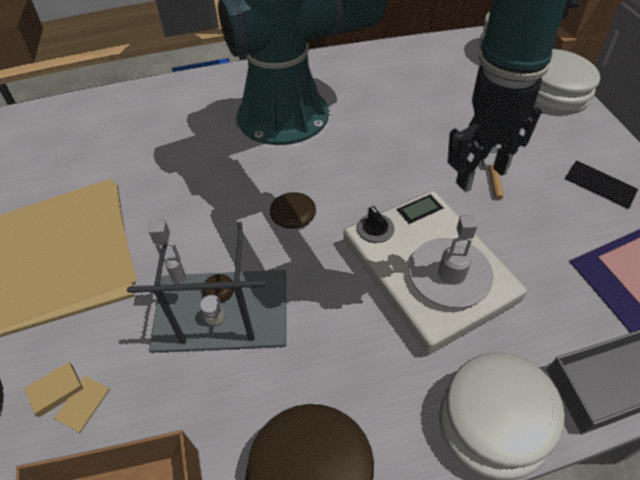

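Request:
carry_out(steps="-0.02 0.006 0 0.3 -1.7 0.5; -0.034 0.0105 0 0 0 0; -0.034 0.0105 0 0 0 0; -0.034 0.0105 0 0 0 0; -0.03 0.01 0.03 0 0 0; -0.015 0.005 0.03 0 0 0; 0 0 0.03 0 0 0; 0 0 0 0 0 0; 0 0 0 0 0 0", claw=0.05)

```text
time_s: 15.75
position: [0.4472, 0.0835, 0.2027]
orientation: [180.0, 0.7, 12.6]
force: [-0.3, 0.6, -0.7]
width: 0.0503
```

```bash
python3 rel.py .464 .0875 .12 13.7 scene:s15 wrist:w15
```

```text
t 15.75 pos [0.4472 0.0835 0.2027] rpy [179.9941   0.7479  12.6323] w 0.05030889204511421 F [-0.2795  0.646  -0.6853] q [  1.9814  10.796  105.2857  -0.1594  64.6522  79.4183]
shift tool [ 0.0184 -0.0003  0.0825] turn [-0.0011  0.7479 -1.0677]
```

View pics/w15.png

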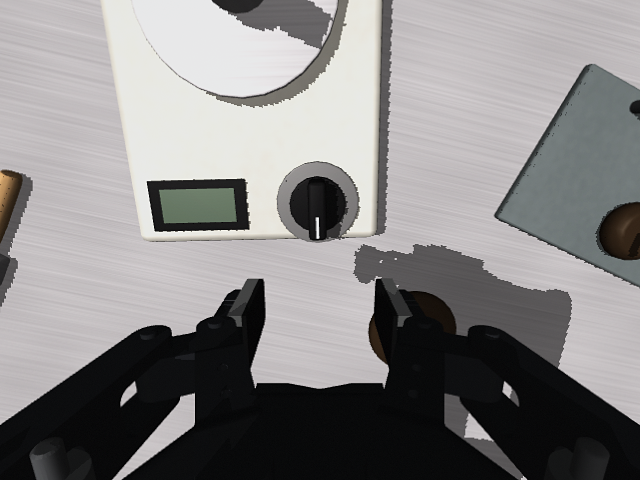

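Run:
```python
from h import *
w=L("w15")
cv2.imwrite("pics/w15c.png",cv2.resize(cv2.imread("pics/w15.png")[150:250,260:380],None,fx=5,fy=5,interpolation=cv2.INTER_CUBIC))
print(proj(w,[[.464,.0875,.096]]),onz(w,(317,209),.096),onz(w,(317,178),.096),onz(w,(317,240),.096))
```

```text
[[318.13261339 211.42782468]] [0.46563479 0.08874405 0.096     ] [0.48828347 0.09379523 0.096     ] [0.44178592 0.08342533 0.096     ]
```

View pics/w15c.png

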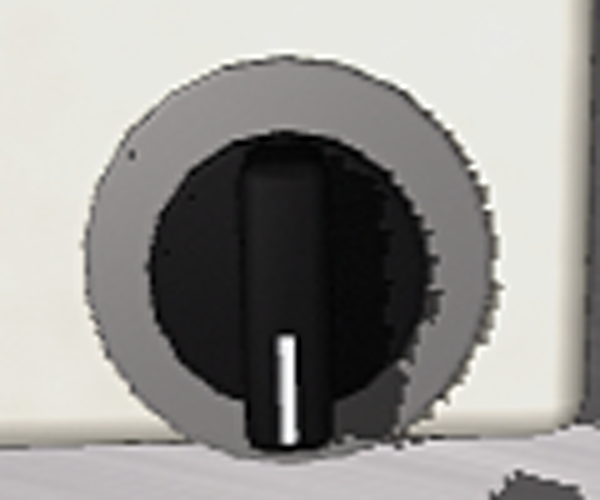

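Bar centre is (0.465, 0.0885) and its length measures 48 mm against 46 given, aligned at yaw ≈12.7°. Descending.

Request:
carry_out(steps="0.0185 -0.001 0.02 0 0.7 -0.3; 0 0 0.03 0 0 0; 0 0 0.03 0 0 0; 0 0 0.02 0 0 0; 0 0 0 0 0 0; 0 0 0 0 0 0")

```text
time_s: 16.6
position: [0.4744, 0.0898, 0.107]
orientation: [179.8, -0.8, 13.0]
force: [0.7, -1.3, 0.2]
width: 0.0498
```

```bash
python3 rel.py .465 .0885 .075 12.9 wrist:w16
```

```text
t 16.6 pos [0.4744 0.0898 0.107 ] rpy [179.8351  -0.8472  12.9901] w 0.049750592827535446 F [ 0.7    -1.3073  0.2204] q [  2.5216  19.8917 109.4223  -0.0108  49.8229  79.5396]
shift tool [-0.01   -0.0009  0.0318] turn [ 0.1643 -0.8473  0.0889]
```

View pics/w16.png

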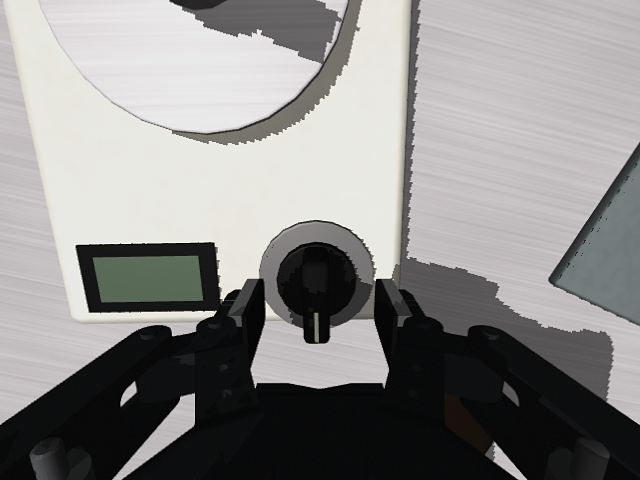

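Request:
carry_out(steps="-0.0095 -0.001 0.01 0 -0.8 0; 0 0 0.01 0 0 0; 0 0 0.008 0 0 0; 0 0 0 0 0 0; 0 0 0 0 0 0")

```text
time_s: 17.27
position: [0.4655, 0.0886, 0.0784]
orientation: [179.8, -0.2, 13.0]
force: [0.5, 0.1, 0.7]
width: 0.0501
```

```bash
python3 rel.py .465 .0885 .075 12.9
```

```text
t 17.275 pos [0.4655 0.0886 0.0784] rpy [179.8053  -0.1513  12.9855] w 0.050050947987967116 F [0.4784 0.1241 0.7124] q [  2.5411  22.3071 111.4153  -0.2277  46.0938  79.7135]
shift tool [-0.0005 -0.0001  0.0034] turn [ 0.1946 -0.1514  0.0852]
```

Request:
carry_out(steps="0 0 0.003 0 0 0; 0 0 0 0 0 0; 0 0 0 0 0 0; 0 0 0 0 0 0; 0 0 0 0 0 0; 0 0 0 0 0 0; 0 0 0 0 0 0", claw=0.005, newtons=30)

```text
time_s: 18.15
position: [0.4657, 0.0895, 0.0756]
orientation: [179.9, -0.2, 13.0]
force: [0.6, 2.0, -1.0]
width: 0.0134
```

```bash
python3 rel.py .465 .0885 .075 12.9 wrist:w17
```

```text
t 18.15 pos [0.4657 0.0895 0.0756] rpy [179.877   -0.2017  12.9672] w 0.01343130418911195 F [ 0.6377  2.0315 -1.0114] q [  2.5859  22.5854 111.5438  -0.1184  45.6503  79.7016]
shift tool [-0.0009  0.0008  0.0006] turn [ 0.1229 -0.2017  0.067 ]
```

View pics/w17.png

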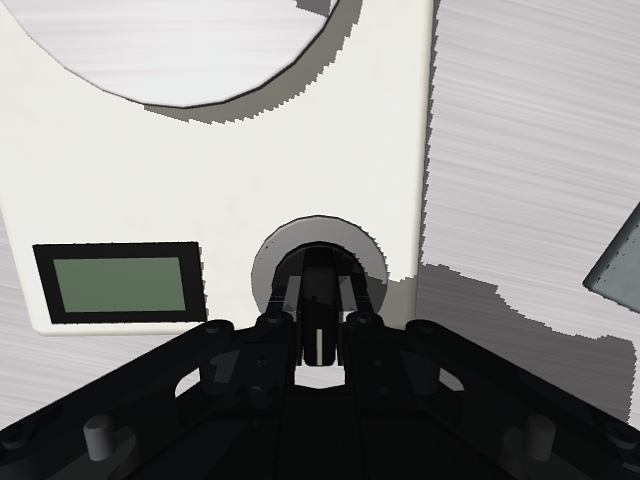

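Bar gripped. Turning clockwise (+az about tool z, which points down).

Request:
carry_out(steps="0 0 0 0 0 6; 0 0 0 0 0 6; 0 0 0 0 0 6; 0 0 0 0 0 6; 0 0 0 0 0 0")

```text
time_s: 18.82
position: [0.4656, 0.0885, 0.0756]
orientation: [179.9, -0.2, -11.7]
force: [-0.7, 3.0, 0.0]
width: 0.0132
```

```bash
python3 rel.py .465 .0885 .0755 -55.8
```

```text
t 18.825 pos [0.4656 0.0885 0.0756] rpy [179.8792  -0.2389 -11.6739] w 0.013151044596067458 F [-0.7072  2.9614  0.0188] q [  2.5419  22.5821 111.543   -0.2457  45.6731 104.3875]
shift tool [-0.0006  0.0001  0.0001] turn [ 0.0227 -0.2735 44.1257]
```

Request:
carry_out(steps="0 0 0 0 0 7; 0 0 0 0 0 7; 0 0 0 0 0 7; 0 0 0 0 0 7; 0 0 0 0 0 7; 0 0 0 0 0 5; 0 0 0 0 0 3; 0 0 0 0 0 0")

```text
time_s: 19.82
position: [0.4646, 0.0872, 0.0756]
orientation: [179.9, -0.3, -54.9]
force: [-0.4, 2.5, 0.2]
width: 0.0131
```

```bash
python3 rel.py .465 .0885 .0755 -55.8 wrist:w18
```

```text
t 19.825 pos [0.4646 0.0872 0.0756] rpy [179.8984  -0.2724 -54.9262] w 0.013112300899052498 F [-0.4183  2.5274  0.2388] q [  2.4764  22.5701 111.5723  -0.3965  45.7971 147.6791]
shift tool [-0.0008 -0.001   0.0001] turn [ 0.0995 -0.2732  0.8736]
```

View pics/w18.png

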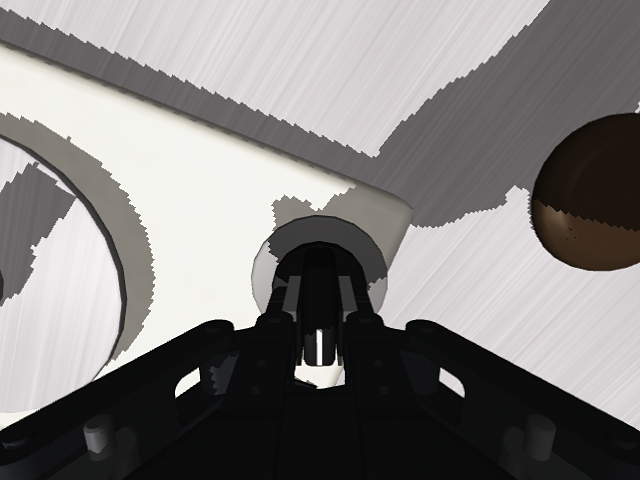

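The bar followed for 68° (1.19 rad). Opening and rising.

Request:
carry_out(steps="0 0 0 0 0 0; 0 0 0 0 0 0; 0 0 0 0 0 0; 0 0 0 0 0 0; 0 0 -0.02 0 0 0; 0 0 -0.03 0 0 0; 0 0 -0.04 0 0 0; 0 0 -0.05 0 0 0; 0 0 0 0 0 0; 0 0 0 0 0 0", claw=0.04)

```text
time_s: 21.12
position: [0.4638, 0.0872, 0.2189]
orientation: [179.8, -0.3, -54.7]
force: [-0.6, -0.2, 0.4]
width: 0.0403
```

```bash
python3 rel.py .465 .0885 .0755 -55.8 wrist:w19 scene:s19
```

```text
t 21.125 pos [0.4638 0.0872 0.2189] rpy [179.7865  -0.2778 -54.6686] w 0.040324108159980346 F [-0.5567 -0.1665  0.3751] q [  2.5333  10.7603 102.6519  -0.3804  66.6173 147.3534]
shift tool [-0.0011 -0.0022  0.1434] turn [ 0.2108 -0.2799  1.1309]
```

View pics/w19.png

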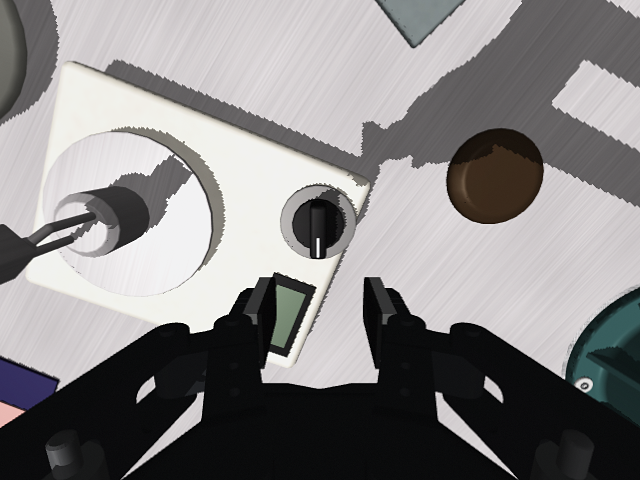

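View pics/s19.png

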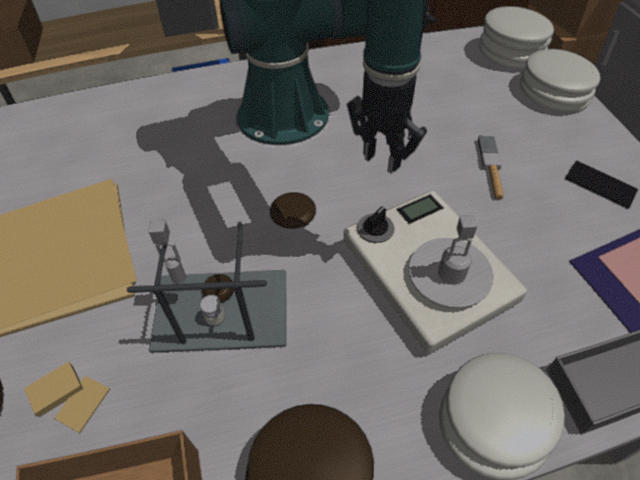

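Run:
```python
from h import *
w=L("w19");s=L("s19")
a,b=onz(w,(317.5,202),.096),onz(w,(318,258),.096);print("bar yaw",np.degrees(np.arctan2(*(a-b)[1::-1])))
print(proj(s,[[.609,.18,.072],[.609,.18,.212],[.606,.179,.072]]))
im=cv2.imread("pics/s19.png")[190:330,390:510]
cv2.imwrite("pics/s19c.png",cv2.resize(im,None,fx=4,fy=4,interpolation=cv2.INTER_CUBIC))
a=cv2.imread("pics/s19.png");b=cv2.imread("pics/scene0.png")
d=cv2.absdiff(a,b)[210:355,135:215].max(2);print("diff near thin/tin/cake",(d>40).sum(),np.argwhere(d>40)[:5])
```

```text
bar yaw -54.20561883730616
[[451.15085491 272.27963768]
 [467.6146861  219.91814718]
 [449.94940217 271.06380527]]
diff near thin/tin/cake 560 [[ 0 58]
 [ 0 59]
 [ 0 60]
 [ 0 61]
 [ 0 62]]
```

View pics/s19c.png

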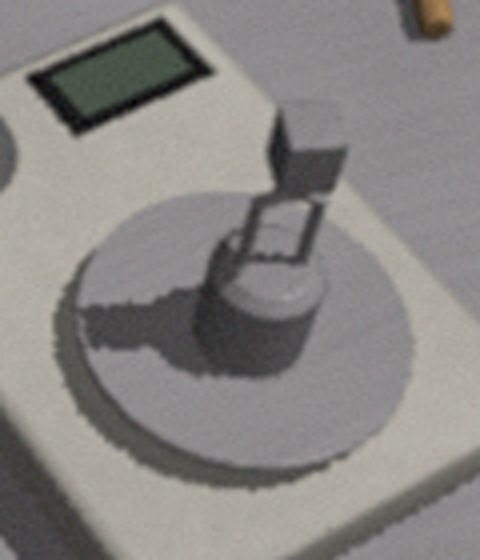

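The weight is upright: its head top reads (468,219) against (468,220) predicted. The knob has turned about 67° (≈1.17 rad). The thin weight, tin and cake are at the same pixels as at the start. The 560 changed pixels I take to be arm shadow plus the removed weight's shadow. Handing in.

```bash
python3 -c "
from station import *
print(finish_job(), state()['time_s'])"
```

```text
the job is handed in; nothing more can be done
the job is handed in; nothing more can be done
```

The job is handed in, at about 21 s on the robot's clock. The thick weight stands on the scale's pan and the lock knob is turned to its far stop. `finish_job()` gives no verdict, so these are my own last checks.

**Thick weight:** I lifted it 23.5 mm, drew it off the left hook and set it down gently. It stands upright, about 3 mm from my measured pan centre. Its head top appeared within 1 pixel of where an upright weight would put it.

**Lock knob:** I turned the bar 68° clockwise and let go. It then measured about 67° from its starting direction (≈1.17 rad, above the 1.05 needed).

**Left alone:** By eye, the thin weight, the tin and the small tea cake were where they started. An automatic picture comparison of that area flagged 560 changed pixels. I put these down to the arm's moved shadow and the removed weight's shadow, and did not check them further.

**Clearance:** The gripper was open and about 120 mm above the knob, touching nothing, when I handed in.

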